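# Feed a brass blank into a guide jig with a push stick

### The job

Lay the brass blank lengthwise in the open trough of the green feed jig and let go of it, then take the yellow push stick and feed the blank with it through the covered channel until it is home against the red end stop. Press it firmly against the stop with the stick for a moment, about 10 N on the stop and never more than 20 N, then lay the stick down on the bench clear of the jig. Leave the blank home and the other things on the bench where they are.

Things in the scene. Friction and masses are not known exactly. Their poses are not given: they have to be found in the camera images.
- jig: Green feed jig bolted to the bench, mm. Origin on the bench, under the mouth of the covered channel; x = feed direction, z up. Base x -120 to +140, y -40 to +40, 20 high: its top (z 20) is the floor of trough and channel. Open trough x -120 to -18, cheeks narrowing from 26 to 20 wide x -18 to 0, covered channel x 0 to 120.
- trough (a point): Middle of the open trough's floor (mm): jig frame x -65, y 0, z 20, axes as the jig's. The trough is 26 wide between two low rails, 6 thick and 5 tall (top at z 25); no roof. The cheeks at its +x end are 24 tall (top z 44).
- channel (a point): Middle of the floor at the mouth of the covered channel (mm): jig frame x 0, y 0, z 20. The channel is 20 wide, 24 high under a clear cover (top z 50), outer walls at y -24 and +24. Inside it stands the red end stop, rigid, on a rod with a black knob beyond the jig's end. It is set differently each time, its face at jig x 74 to 100, and is not measured: find it by feel.
- pad_face (a point): Middle of the rubbing face of a sprung brass pad in the channel's -y wall (mm): jig frame x 66, y -7, z 31 with nothing in the channel. It stands 3 mm into the channel over x 60 to 72, with ramps to x 50 and 82, and rubs on the blank: once on it, the feed drags with some 1 to 7 N, not quite steady; it keeps the blank where it is left.
- blank: Plain brass blank, block 44 long (x) x 18 wide (y) x 20 mm high (z), 90 to 180 g. Origin in the centre of its underside; either end may go first.
- stick: Yellow plastic push stick (sizes in mm), about 80 g, upright on the bench. Origin at the underside below the middle of the handle; x towards the pushing end. Handle block x -30 to +30, 16 wide, 42 high; blade out to x 130, 12 wide, 14 high.
- stick_tip (a point): Middle of the blade's flat pushing face (mm): stick frame x 130, y 0, z 7. Axes as the stick's.
- offcut: Bystander: pale wood offcut 55 x 36 x 18 mm. Origin in the centre of its underside.
- slug: Bystander: dark steel round slug, 32 mm across, 18 high. Origin in the centre of its underside.
- hammer: Bystander: hammer lying beyond the jig. Origin in the middle of its underside.
- oilcan: Bystander: orange oil can, 72 mm across, 115 high. Origin in the centre of its underside.
- pot: Bystander: white plastic pot, 100 mm across, 85 high. Origin in the centre of its underside.
- block: Bystander: wood block 110 x 65 x 45 mm. Origin in the centre of its underside.
- spray: Bystander: blue spray can with red cap, 64 mm across, 170 high. Origin in the centre of its underside.
There are look-alikes about, which are no part of the job. What is shaped like the blank but orange is not meant.

How it is judged:
By the outcome, as a careful person would: the job done as asked, in the order asked, and still so for the second after the job is handed in, with the robot touching nothing.
It also fails if it takes over 72 s, if anything falls off the work surface, if the arm or the gripper's body presses on something with over 40 N, if the wrist force passes 120 N, or if a joint passes its speed limit or range.

### The arm

A 6-joint arm with a two-finger parallel gripper is mounted at the origin on the work surface. World frame = base frame: x ahead of the robot, y to its left, z up, the work surface at z = 0. Lengths are in mm, angles in rad, forces in N, time in s.
With the tool pointing down it reaches from about 350 to 975 mm from the base axis. Payload 7.1 kg.
Tool frame: the origin (TCP) lies on the front face of the gripper's body, between the roots of the fingers; the fingertips stand 80 mm ahead of it and the grasp point (between the pads) lies 61 mm ahead of it (env.tips_ahead is the distance from the TCP to the fingertips, in mm); z points along the fingers, y is the line along which they close (so a half turn about z gives the same grasp; the last joint's range is limited). The gripper opens to 88 mm and grips with 3 to 60 N. Pads are 20 mm wide; open, the fingers measure 115 mm over their backs; the gripper's body (75 mm by 178 mm) begins 61 mm behind the grasp point.
Start: joints at [-1.307, 0.423, 1.63, -0, 1.089, -0.019], TCP at [174.422, -600.152, 302.675] pointing down, gripper open.
Joint ranges: [-3, 3], [-0.9, 2.11], [0.09, 2.58], [-1.31, 4.45], [0.11, 2.69], [-2.54, 2.54]. Speed limits (rad/s): [2.39, 2.39, 3.01, 3.14, 3.14, 3.14].

### API

Orientations are given as a unit quaternion [x, y, z, w].
In Python, from station import env, set_gripper, viewer, workorder gives the robot as it stands. Calls block until the motion is done:
- env.reach(position, orientation): joint-space move of the TCP to a pose.
- env.move_l(position, rot=None, rate=150, f_stop=None): straight line of the TCP; rot=None keeps the orientation; rate is the mean speed in mm/s. With f_stop (N) it stops when the force on the tool has changed by that much, and returns True; else False.
- env.move_joints(angles): joint-space move.
- set_gripper(opening): finger opening in mm; the grip force is fixed at half the most; returns when the fingers have stopped.
- env.hold(seconds).
- env.ik(position, orientation): joint angles nearest the present ones, or None.
- env.read_state(): the state.
- viewer.camera(name): name is "side" or "top"; returns the picture (480x640x3 uint8, blue, green, red); there is no depth.
- viewer.camera_params(name): a dict with "fx", "fy", "cx", "cy" (pixels), "pose" (4x4, takes a point from camera to world coordinates). Camera axes: x right, y up, looking along -z (the intrinsics and any distortion apply to the point x, -y, -z); pixel columns grow to the right and rows downward; lengths in mm; the calibration is good to about 2 mm. A picture is of the moment at which its call begins. camera_params takes no time and is no camera call.
A pose or a line that the arm cannot do raises env.IKError and nothing moves.
- workorder.sign_off(): hands the job in; it is judged then, once.
The state is a dict: "time_s": time; "qpos": joint angles; "dq": joint speeds; "tau": joint torques, N m; "tool_pos": TCP position; "orientation": TCP orientation; "force": force on the tool from outside, world axes, zero at the start; "wrist_torque": the same for the moment, N m; "width": finger opening in mm; "grip_force": force on a finger pad.
Only numpy, scipy, OpenCV 4.12 (cv2) and the standard library are available. Lean on these libraries where they do the work, as an engineer would, in place of code of your own. Each camera call takes 0.05 s, during which the arm holds its last target. There are 200 camera calls.

## Working session

There is one attempt and no reset: what is moved stays moved. The work goes in short steps, each a Python script; the robot and the scene stay as the last script left them, time stands still between calls to the robot, and variables do not carry over. Pictures are saved under pics/ and viewed, at most 10 in all, crops included, and the job is handed in when it is done.

```bash
ls; mkdir -p pics
python3 - <<'E'
from station import env, viewer
import cv2
for n in("top","side"):
    cv2.imwrite(f"pics/{n}0.png",viewer.camera(n)); p=viewer.camera_params(n); print(n,p)
print(env.read_state())
E
```

```text
pics
top {'fx': 485.94385313219516, 'fy': 485.94385313219516, 'cx': 308.6883676619857, 'cy': 239.07494869527667, 'pose': array([[ 6.31918359e-03,  9.94865621e-01, -1.01007249e-01,
         4.58810128e+02],
       [-9.99874548e-01,  4.81908241e-03, -1.50885350e-02,
         5.40442459e+01],
       [-1.45243025e-02,  1.01089925e-01,  9.94771266e-01,
         1.08135311e+03],
       [ 0.00000000e+00,  0.00000000e+00,  0.00000000e+00,
         1.00000000e+00]])}
side {'fx': 434.5011141743423, 'fy': 434.5011141743423, 'cx': 320.3417572256759, 'cy': 229.09283878143805, 'pose': array([[ 9.49823069e-01,  1.93229056e-01, -2.45964772e-01,
         3.55355333e+02],
       [-3.12762288e-01,  5.96740184e-01, -7.38972871e-01,
        -5.48539438e+02],
       [ 3.98603345e-03,  7.78821985e-01,  6.27232355e-01,
         5.78013669e+02],
       [ 0.00000000e+00,  0.00000000e+00,  0.00000000e+00,
         1.00000000e+00]])}
{'time_s': 0.1, 'qpos': array([-1.30697743e+00,  4.23772568e-01,  1.63057212e+00, -2.90838813e-05,
        1.08862040e+00, -1.89979953e-02]), 'dq': array([ 0.00045218, -0.00201934, -0.00097493,  0.00213406,  0.00029938,
       -0.00022593]), 'tau': array([-2.39503061e-04, -5.45613027e+01, -2.74324894e+01,  6.45554136e-02,
        1.87730638e-02, -2.36096770e-05]), 'tool_pos': array([ 174.33496954, -599.79896731,  301.99056333]), 'orientation': array([ 9.90017291e-01,  1.40944291e-01, -9.65737669e-05, -6.79511802e-04]), 'force': array([ 0.08554057, -0.37754045,  0.4478083 ]), 'wrist_torque': array([ 0.01816313, -0.03818732, -0.00569135]), 'grip_force': 0.0, 'width': 88.00320684103549}
```

View pics/top0.png

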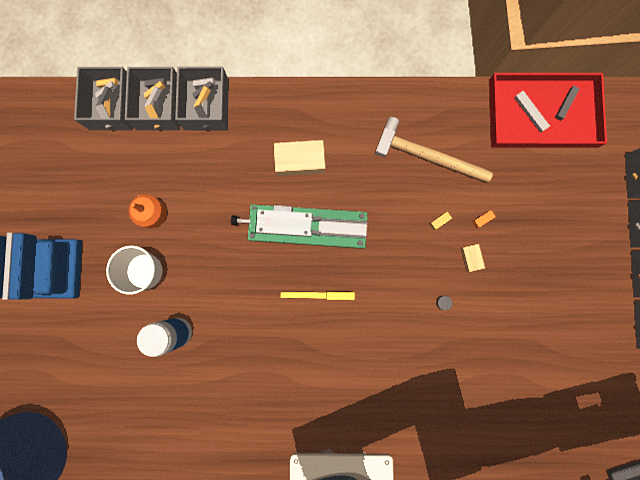

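View pics/side0.png

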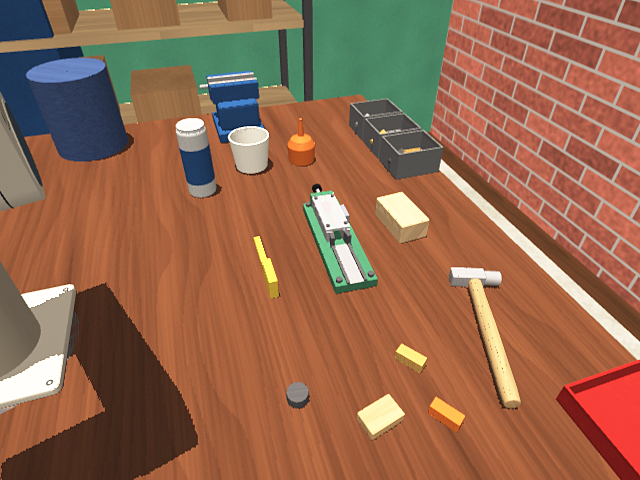

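Candidates for the blank in the top view are yellow (441,220), orange (485,219) and the pale offcut (473,258). By the description I choose yellow. The jig spans (249..367, ~226), with its knob on the left, so feed is towards +y. The stick lies at (281..355, 295), handle to the right.

Run:
```python
import cv2
a=cv2.imread("pics/top0.png")
c1=cv2.resize(a[195:305,240:380],None,fx=5.6,fy=5.6,interpolation=cv2.INTER_CUBIC)[:600]
cv2.imwrite("pics/c1.png",cv2.resize(a[200:305,240:380],(800,600),interpolation=cv2.INTER_CUBIC))
cv2.imwrite("pics/c2.png",cv2.resize(a[200:275,420:500],(800,600) if 0 else (640,600),interpolation=cv2.INTER_CUBIC))
```

```text
(no output)
```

View pics/c1.png

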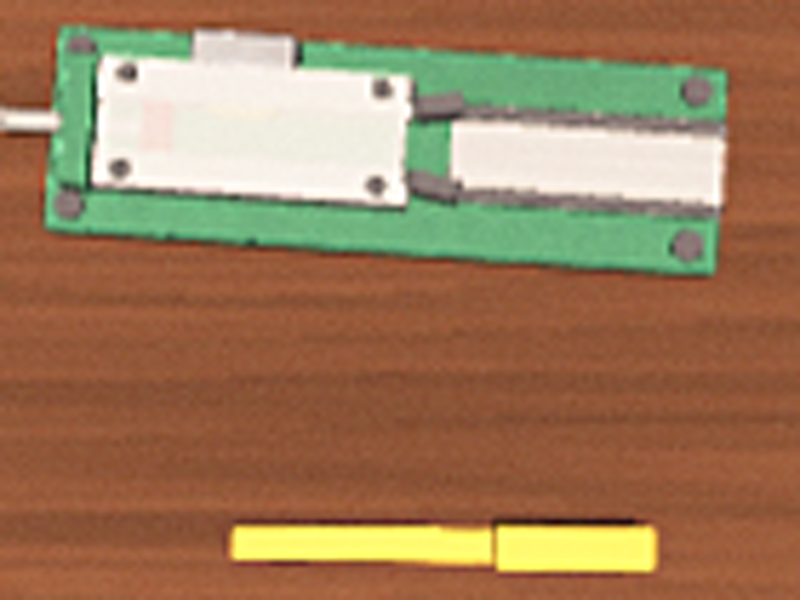

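View pics/c2.png

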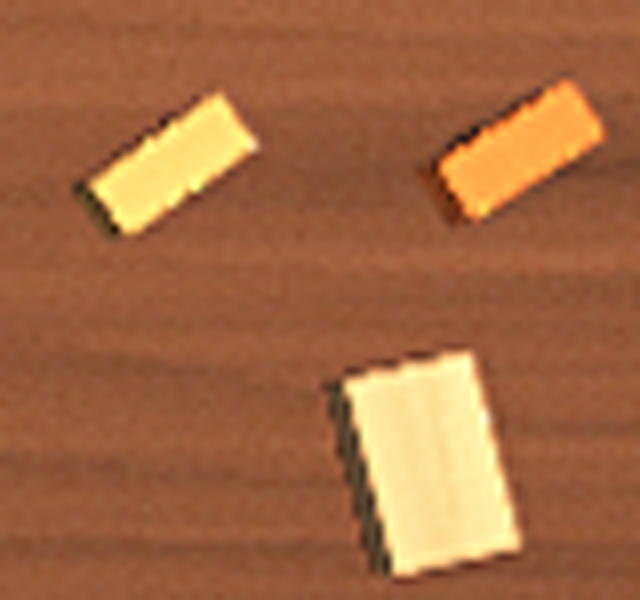

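The crops show the yellow blank at c2 (90..260, 93..237), clearly different from the orange block. The jig top corners in c1 are (62,27), (728,70), (713,273), (45,230). The red stop shows through the cover with its face at about c1 x=172. The stick's handle top is (497..657, 524..571) and its tip is at (230,543).

```bash
cat > h.py <<'E'
import numpy as np
from station import env, set_gripper, viewer, workorder
from scipy.spatial.transform import Rotation as R
def pt(u,v,z,cam="top"):
    p=viewer.camera_params(cam); T=p["pose"]
    d=T[:3,:3]@np.array([(u-p["cx"])/p["fx"],-(v-p["cy"])/p["fy"],-1]); o=T[:3,3]
    return o+d*(z-o[2])/d[2]
def proj(P,cam="top"):
    p=viewer.camera_params(cam); T=p["pose"]; c=T[:3,:3].T@(np.array(P)-T[:3,3])
    return np.array([p["cx"]+p["fx"]*c[0]/-c[2], p["cy"]-p["fy"]*c[1]/-c[2]])
def quat(yaw): # tool down, tool x axis along heading yaw (y, closing line, perpendicular)
    return R.from_matrix(np.c_[[np.cos(yaw),np.sin(yaw),0],[np.sin(yaw),-np.cos(yaw),0],[0,0,-1]]).as_quat()
c1=lambda u,v:(240+(u+.5)/5.714-.5,200+(v+.5)/5.714-.5)
c2=lambda u,v:(420+(u+.5)/8-.5,200+(v+.5)/8-.5)
E
python3 - <<'E'
from h import *
np.set_printoptions(precision=1,suppress=True)
def rect(cs):
    cs=np.array(cs); m=cs.mean(0)
    print(cs[:,:2].tolist().__len__(), "sides",[np.linalg.norm(cs[i]-cs[i-1]).round(1) for i in range(4)],"c",m)
    return m
J=[pt(*c1(*p),20) for p in [(62,27),(728,70),(713,273),(45,230)]]; m=rect(J)
d=(J[0]+J[3]-J[1]-J[2]); yj=np.arctan2(d[1],d[0]); e=d/np.linalg.norm(d); print("jig yaw",yj,"origin",m-10*e, "edges",[np.arctan2(*(a-b)[[1,0]]) for a,b in((J[0],J[1]),(J[3],J[2]))])
O=m-10*e
for uv,z in (((172,125),32),((725,165),20),((450,150),20),((410,132),50)): q=pt(*c1(*uv),z)-O; print("jig",uv,q@e, q@[-e[1],e[0],0])
B=[pt(*c2(*p),20) for p in [(90,187),(220,93),(260,147),(125,237)]]; rect(B)
d=B[1]+B[2]-B[0]-B[3]; print("blank yaw",np.arctan2(d[1],d[0]))
H=[pt(*c1(*p),42) for p in [(497,524),(657,524),(657,571),(497,571)]]; mh=rect(H)
t=pt(*c1(230,543),14); print("tip",t,"len",np.linalg.norm((t-mh)[:2]),"yaw",np.arctan2(*(t-mh)[[1,0]]))
# side checks
for n,P in (("blank",np.mean(B,0)),("handle",mh),("tip",t),("jigend",O-120*e),("jigO",O)): print(n,proj(P,"side"))
E
```

```text
4 sides [np.float64(79.3), np.float64(258.2), np.float64(78.9), np.float64(257.1)] c [596.   73.7  20. ]
jig yaw 1.5103645219592112 origin [595.4  63.7  20. ] edges [np.float64(1.5094875928628761), np.float64(1.511245285760667)]
jig (172, 125) 91.92334980766553 -2.597172828621774
jig (725, 165) -120.40004750111025 -2.4802449845328107
jig (450, 150) -14.54681699489029 -1.4278921912458584
jig (410, 132) 0.7502189122688647 -3.361216956311215
4 sides [np.float64(16.6), np.float64(44.6), np.float64(18.3), np.float64(45.0)] c [ 609.4 -220.7   20. ]
blank yaw -0.9618160284590723
4 sides [np.float64(17.4), np.float64(59.4), np.float64(17.3), np.float64(59.3)] c [444.5   1.4  42. ]
tip [444.9 132.5  14. ] len 131.11590005625516 yaw 1.5673595900895316
blank [411.  355.1]
handle [269.5 270.1]
tip [256.  236.8]
jigend [356.9 283. ]
jigO [337.6 240.6]
```

Run:
```python
from h import *
import cv2
O=np.array([595.4,63.7,0]); yj=1.5104; Rz=R.from_euler('z',yj).as_matrix()
out=[]
for cam,(x0,y0,w,h),k in (("top",(244,200,134,50),5.95),("side",(296,180,90,115),5.95/2)):
    a=cv2.imread(f"pics/{cam}0.png")[y0:y0+h,x0:x0+w]
    a=cv2.resize(a,None,fx=k*(1 if cam=="top" else 1),fy=k,interpolation=cv2.INTER_CUBIC)
    def line(ps,c):
        q=[((proj(O+Rz@np.array(p,float),cam)-[x0,y0]+.5)*k-.5) for p in ps]
        cv2.polylines(a,[np.round(q).astype(int)],True,c,1)
    bx=lambda xa,xb,y,z:[(xa,-y,z),(xb,-y,z),(xb,y,z),(xa,y,z)]
    line(bx(-120,140,40,20),(0,0,255)); line(bx(-120,-18,13,20),(255,0,0)); line(bx(0,120,24,50),(255,0,255)); line(bx(-120,-18,19,25),(0,0,0))
    out.append(a)
W=800; o=np.zeros((out[0].shape[0]+out[1].shape[0],W,3),np.uint8)
o[:out[0].shape[0],:out[0].shape[1]]=out[0]; o[out[0].shape[0]:,:out[1].shape[1]]=out[1]
print(o.shape); cv2.imwrite("pics/ov.png",o[:600])
```

```text
(640, 800, 3)
```

View pics/ov.png

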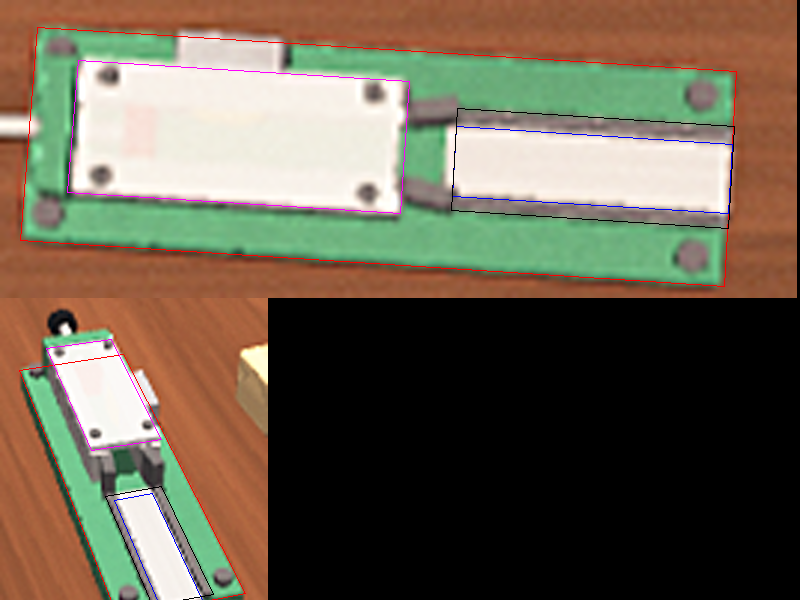

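The overlay matches the jig to within about 1 mm. Next I pick the blank, with the fingertips 8 mm above the bench so they will clear the rails.

```bash
cat >> h.py <<'E'
O=np.array([595.8,63.5,0]); YJ=1.514
RZ=R.from_euler('z',YJ).as_matrix()
jig=lambda x,y,z: O+RZ@np.array([x,y,z],float)
def best(pos,yaw):
    q0=env.read_state()["qpos"]; c=[]
    for y in (yaw,yaw+np.pi,yaw-np.pi):
        try: q=env.ik(pos,quat(y))
        except env.IKError: q=None
        if q is not None: c.append((abs(q[5])+0*abs(np.array(q)-q0).max(),y,q))
    c.sort(key=lambda t:t[0]); return c[0][1]
def st(m=""):
    s=env.read_state(); print(m,"t%.1f"%s["time_s"],"p",s["tool_pos"].round(1),"F",s["force"].round(1),"w%.1f"%s["width"],"g%.1f"%s["grip_force"]); return s
E
python3 - <<'E'
from h import *
b=np.array([609.4,-220.7,0]); yaw=best(b+[0,0,200],-0.962)
print(yaw, env.ik(b+[0,0,200],quat(yaw)))
y2=best(jig(-62,0,150),YJ); print(y2,env.ik(jig(-62,0,150),quat(y2)),env.ik(jig(-235,0,150),quat(y2)))
env.reach(b+[0,0,180],quat(yaw)); set_gripper(44); st("above")
env.move_l(b+[0,0,88],rate=120); st("down")
set_gripper(0); st("grip")
env.move_l(b+[0,0,170],rate=150); st("up")
E
```

```text
2.1795926535897934 [-3.65827454e-01  5.78572933e-01  1.63944563e+00 -4.44089210e-16
  9.23574093e-01 -9.74623781e-01]
1.514 [-1.73917380e-02  5.84476131e-01  1.78824094e+00 -4.44089210e-16
  7.68875579e-01  3.94045888e-02] [-3.05353457e-01  6.00768705e-01  1.75397305e+00 -4.44089210e-16
  7.86850897e-01 -2.48557130e-01]
above t3.0 p [ 609.4 -220.7  180. ] F [-0.7 -0.2 -0.4] w43.8 g0.0
down t4.0 p [ 609.9 -220.9   88.6] F [-0.6  0.6 -0.7] w44.2 g0.0
grip t4.5 p [ 609.7 -220.7   88.5] F [-1.1  1.2  4. ] w17.5 g30.0
up t5.2 p [ 608.8 -220.5  169.3] F [ 0.5 -0.3 -1.4] w18.1 g30.0
```

Run:
```python
from h import *
import cv2
q=quat(YJ)
env.reach(jig(-64,0,170),q); env.move_l(jig(-64,0,118),rate=120); st("above")
r=env.move_l(jig(-64,0,104),rate=20,f_stop=3); st(f"touch {r}")
set_gripper(36); st("open"); env.move_l(jig(-64,0,190),rate=150)
env.reach([520,-180,220],q)
a=viewer.camera("top"); b=viewer.camera("side"); st()
cv2.imwrite("pics/p1.png",np.hstack([cv2.resize(a[195:260,290:380],(480,347),interpolation=2),cv2.resize(b[220:305,310:390],(320,340),interpolation=2)[:340].copy() if 0 else cv2.resize(b[220:305,310:388],(318,347),interpolation=2)]))
```

```text
above t6.7 p [592.3  -0.9 117.9] F [ 0.1 -0.7 -1.1] w17.6 g30.0
touch True t7.2 p [ 5.923e+02 -3.000e-01  1.084e+02] F [0.1 1.  4.3] w17.8 g30.0
open t7.8 p [ 5.917e+02 -4.000e-01  1.077e+02] F [ 0.3  0.5 -0.7] w36.2 g0.0
 t9.4 p [ 520.5 -178.7  219.4] F [-0.2 -0.  -0.3] w35.9 g0.0
```

View pics/p1.png

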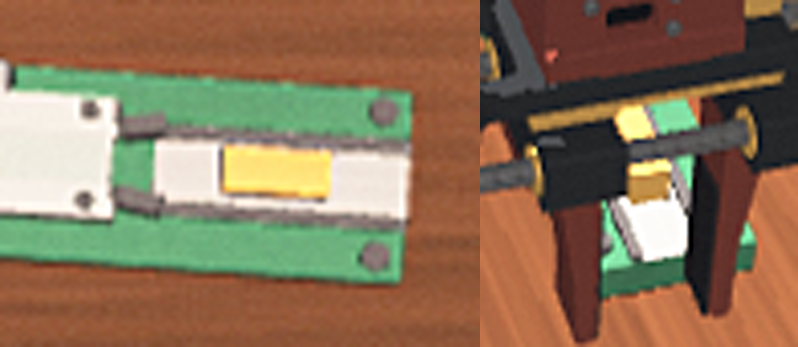

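The blank lies flat in the trough, at top-view crop (222..331, 145..200). I check its offset from the trough centre numerically.

Run:
```python
from h import *
import cv2
f=lambda u,v:(290+(u+.5)/5.333-.5,195+(v+.5)/5.338-.5)
J=lambda P:(RZ.T@(P-O)).round(1)
print("blank c",pt(*f(276.5,172.5),40),J(pt(*f(276.5,172.5),40)))
for u,v,z in ((222,145,40),(331,152,40),(331,200,40),(222,192,40),(190,140,25),(190,207,25),(380,150,25),(380,217,25)): print(u,v,J(pt(*f(u,v),z)))
# intensity profile across trough, averaged along jig x, in jig y at floor z20 and blank z40
import glob
cv=cv2.imread("pics/p1.png")
for x in (-110,-100,-32,-26):
    row=[]
    for y in np.arange(-22,23,1.5):
        u,v=proj(jig(x,y,22)); uu=(u-290+.5)*5.333-.5; vv=(v-195+.5)*5.338-.5
        row.append(int(cv[int(round(vv)),int(round(uu))].min()))
    print(x,row)
row=[]
for y in np.arange(-22,23,1.5):
    u,v=proj(jig(-64,y,40)); uu=(u-290+.5)*5.333-.5; vv=(v-195+.5)*5.338-.5
    row.append(cv[int(round(vv)),int(round(uu))].tolist())
print(row)
```

```text
blank c [591.2728964   -0.66648412  40.        ] [-64.3   0.9  40. ]
222 145 [-41.7  -9.   40. ]
331 152 [-85.8  -8.8  40. ]
331 200 [-86.9  10.7  40. ]
222 192 [-42.8  10.2  40. ]
190 140 [-28.8 -12.3  25. ]
190 207 [-30.4  15.3  25. ]
380 150 [-106.8  -13.    25. ]
380 217 [-108.3   14.6   25. ]
-110 [104, 104, 110, 108, 115, 132, 144, 178, 211, 223, 223, 219, 219, 220, 221, 221, 222, 221, 220, 221, 225, 225, 226, 186, 146, 124, 104, 100, 85, 94]
-100 [102, 106, 114, 116, 104, 106, 149, 194, 227, 225, 221, 220, 218, 219, 222, 225, 222, 219, 222, 223, 223, 230, 228, 206, 151, 123, 116, 114, 100, 92]
-32 [99, 105, 120, 121, 108, 116, 166, 209, 236, 227, 223, 220, 221, 222, 223, 222, 221, 221, 222, 224, 228, 231, 218, 177, 114, 109, 117, 116, 98, 94]
-26 [96, 98, 112, 123, 114, 97, 136, 200, 229, 230, 223, 221, 222, 221, 219, 220, 223, 223, 223, 225, 228, 233, 225, 198, 139, 116, 120, 125, 120, 104]
[[119, 169, 104], [119, 172, 105], [122, 177, 102], [125, 173, 109], [125, 154, 126], [117, 122, 138], [121, 114, 134], [131, 133, 150], [140, 172, 218], [144, 209, 248], [135, 237, 255], [119, 229, 255], [121, 227, 254], [123, 226, 254], [122, 227, 254], [124, 229, 254], [126, 231, 254], [128, 234, 255], [132, 239, 255], [125, 237, 255], [97, 198, 241], [62, 124, 178], [115, 143, 182], [203, 215, 232], [221, 236, 245], [178, 191, 201], [120, 126, 143], [120, 123, 142], [111, 122, 131], [105, 138, 105]]
```

Blank centre is 0.9 mm from the model and the trough centre about 0.5 mm, so it is well placed. Now the stick.

Run:
```python
from h import *
import cv2
s=np.array([444.5,1.4,0]); q=quat(1.567)
env.reach(s+[0,0,190],q); env.move_l(s+[0,0,92],rate=120); st("down")
set_gripper(0); st("grip"); env.move_l(s+[0,0,200],rate=150); st("up")
q=quat(YJ)
env.reach(jig(-238,0,200),q); env.move_l(jig(-238,0,118),rate=120); st("pre")
r=env.move_l(jig(-238,0,109),rate=15,f_stop=2); a=st(f"touch {r}")
z=a["tool_pos"][2]; env.move_l(jig(-238,0,z+1.0),rate=15); st("lift1")
a=viewer.camera("top"); b=viewer.camera("side")
cv2.imwrite("pics/p2.png",np.hstack([cv2.resize(a[195:260,300:390],(480,347),interpolation=2),cv2.resize(b[220:305,310:388],(318,347),interpolation=2)]))
```

```text
down t11.1 p [444.9   1.2  92.4] F [0.1 0.6 0.6] w35.8 g0.0
grip t11.6 p [444.8   1.4  92.5] F [-0.  -1.   5.7] w15.7 g30.0
up t12.5 p [444.    1.4 199.5] F [-0.2  0.4 -0.8] w15.6 g30.0
pre t14.2 p [ 582.7 -174.   118.6] F [-0.4 -0.8 -0.5] w15.9 g30.0
touch True t14.7 p [ 582.4 -174.3  111.4] F [ 1.1 -1.4  2.5] w16.0 g30.0
lift1 t14.9 p [ 582.1 -174.   112.3] F [-0.7  0.7 -1.7] w15.5 g30.0
```

View pics/p2.png

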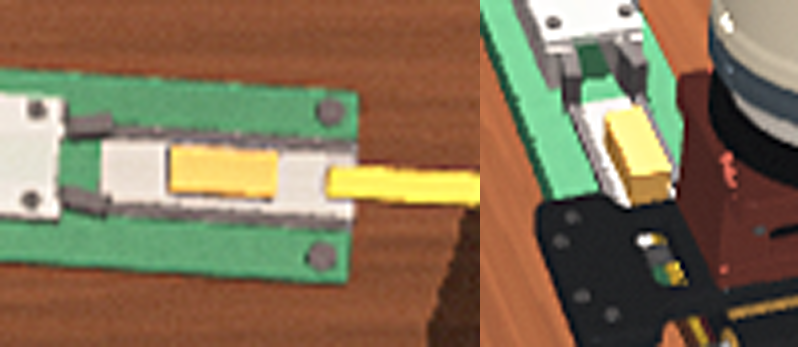

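The stick tip (crop 327,183) is in line with the blank (168..278), 1 mm above the floor. Now I feed it.

Run:
```python
from h import *
ex=RZ[:,0]; z=112.3
jx=lambda s:((s["tool_pos"]-O)@ex)
r=env.move_l(jig(-136,0,z),rate=60,f_stop=8); s=st(f"a {r}"); print(jx(s), s["force"]@ex)
if not r:
    for x in np.arange(-130,-94,5):
        r=env.move_l(jig(x,0,z),rate=25,f_stop=9); F=[]
        for _ in range(3): env.hold(.03); F.append(env.read_state()["force"]@ex)
        s=env.read_state(); print("cmd",x,"jx %.1f"%jx(s),"F %.1f"%np.mean(F),s["force"].round(1),r)
        if r: break
st()
```

```text
a False t16.9 p [588.2 -72.4 112.4] F [-0.4  0.2  0.8] w15.7 g30.0
-136.0675433720924 0.20857382194152652
cmd -130 jx -129.8 F 0.3 [-0.2  0.   1.8] False
cmd -125 jx -124.8 F -0.5 [-0.4 -0.3  2.9] False
cmd -120 jx -119.9 F -1.2 [ 0.7 -0.8  4.9] False
cmd -115 jx -115.2 F -3.3 [-0.4 -4.   5.4] False
cmd -110 jx -110.3 F -4.4 [-0.7 -4.6  6.1] False
cmd -105 jx -105.3 F -4.5 [-1.4 -4.7  5.3] False
cmd -100 jx -100.3 F -4.0 [-0.8 -3.2  6.7] False
cmd -95 jx -95.3 F -4.1 [-0.4 -4.3  7.2] False
 t20.5 p [590.4 -31.7 112.6] F [-0.4 -4.3  7.2] w16.2 g30.0
```

Run:
```python
from h import *
ex=RZ[:,0]; z=113.0
jx=lambda s:((s["tool_pos"]-O)@ex)
F0=[]
for x in np.arange(-93.5,-70,1.5):
    r=env.move_l(jig(x,0,z),rate=12,f_stop=7); F=[]
    for _ in range(4): env.hold(.03); F.append(env.read_state()["force"]@ex)
    s=env.read_state(); f=np.mean(F); print("cmd",x,"jx %.1f"%jx(s),"F %.1f"%f,s["force"].round(1),r)
    if r or f<-9: break
st()
```

```text
cmd -93.5 jx -94.0 F 2.1 [0.  2.3 2.4] True
 t20.8 p [590.  -30.3 112.6] F [0.  2.3 2.4] w15.7 g30.0
```

Run:
```python
from h import *
ex=RZ[:,0]; z=112.8
jx=lambda s:((s["tool_pos"]-O)@ex)
for x in np.arange(-93,-68,1.0):
    r=env.move_l(jig(x,0,z),rate=10,f_stop=9); F=[]
    for _ in range(4): env.hold(.03); F.append(env.read_state()["force"]@ex)
    s=env.read_state(); f=np.mean(F); print("cmd",x,"jx %.1f"%jx(s),"F %.1f"%f,s["force"].round(1),r)
    if f<-8.5: break
st()
```

```text
cmd -93.0 jx -93.3 F -2.3 [-1.3 -3.8  1.9] False
cmd -92.0 jx -92.0 F -2.8 [-1.4 -2.5 -0.2] False
cmd -91.0 jx -90.9 F -1.7 [-0.7 -1.9 -1.3] False
cmd -90.0 jx -89.9 F -1.2 [-0.5 -1.  -1.3] False
cmd -89.0 jx -89.0 F -1.9 [-0.1 -1.9 -1. ] False
cmd -88.0 jx -88.0 F -2.7 [-0.8 -2.  -0.4] False
cmd -87.0 jx -87.0 F -2.4 [-0.8 -2.7 -1.3] False
cmd -86.0 jx -86.0 F -2.5 [ 0.5 -2.9 -1. ] False
cmd -85.0 jx -84.9 F -2.3 [-0.6 -2.5 -0.1] False
cmd -84.0 jx -84.0 F -2.5 [-1.6 -2.7 -0.2] False
cmd -83.0 jx -82.9 F -2.2 [-1.4 -2.3 -0.3] False
cmd -82.0 jx -82.1 F -4.9 [-1.5 -5.4  0.1] False
cmd -81.0 jx -82.0 F -10.3 [-1.2 -9.9  0.9] False
 t25.9 p [591.2 -18.4 112.9] F [-1.2 -9.9  0.9] w15.6 g30.0
```

It reached the stop at face x ≈ 92, matching the image estimate, with a drag of about 2.4 N. I now press to about 12.5 N total.

Run:
```python
from h import *
ex=RZ[:,0]; z=112.8
def f():
    F=[]
    for _ in range(8): env.hold(.03); F.append(env.read_state()["force"]@ex)
    return -np.mean(F),-np.min(F)
x=-81.0
while True:
    a=f(); print(x,a)
    if a[0]>11.8 or x>-79: break
    x+=.25; env.move_l(jig(x,0,z),rate=5)
for _ in range(4): print(f())
st("pressed")
```

```text
-81.0 (np.float64(10.162324191653017), np.float64(10.821050590100473))
-80.75 (np.float64(11.524528302346317), np.float64(12.328062501427523))
-80.5 (np.float64(12.926945194100934), np.float64(13.738044886201923))
(np.float64(12.995439556008542), np.float64(13.75075360545662))
(np.float64(12.92337768019918), np.float64(13.733425872128663))
(np.float64(12.99295608717372), np.float64(13.623127706590287))
(np.float64(12.942427127100775), np.float64(13.385243989957228))
pressed t28.2 p [591.2 -18.3 113. ] F [ -1.5 -12.8   2.2] w16.1 g30.0
```

Run:
```python
from h import *
import cv2
env.move_l(jig(-90,0,113),rate=30); env.move_l(jig(-240,0,113.3),rate=90); env.move_l(jig(-240,0,200),rate=150); st("out")
s=np.array([444.5,1.4,0]); q=quat(1.567)
env.reach(s+[0,0,190],q); env.move_l(s+[0,0,98],rate=120)
r=env.move_l(s+[0,0,89],rate=20,f_stop=3); st(f"down {r}")
set_gripper(40); env.move_l(s+[0,0,200],rate=150); env.reach([450,-250,260],q); st("clear")
a=viewer.camera("top"); b=viewer.camera("side")
cv2.imwrite("pics/p3.png",np.hstack([cv2.resize(a[195:310,240:380],(480,394),interpolation=2),cv2.resize(b[180:305,240:390],(320,267),interpolation=2)[:, :].copy() if 0 else cv2.resize(b[180:305,290:390],(315,394),interpolation=2)]))
cv2.imwrite("pics/top3.png",a)
```

```text
out t31.2 p [ 581.7 -175.9  199.5] F [ 0.1  0.9 -0.7] w16.3 g30.0
down True t33.4 p [445.    1.5  92.3] F [0.7 1.  1. ] w16.0 g30.0
clear t35.9 p [ 449.6 -249.   259.1] F [ 0.9  0.1 -0.5] w40.2 g0.0
```

View pics/p3.png

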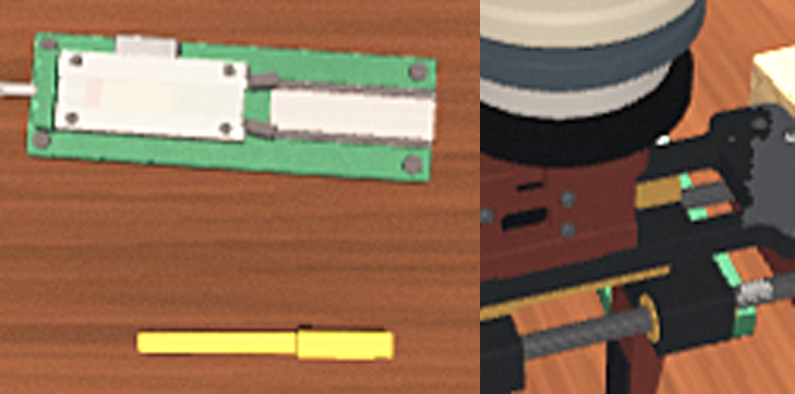

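View pics/top3.png

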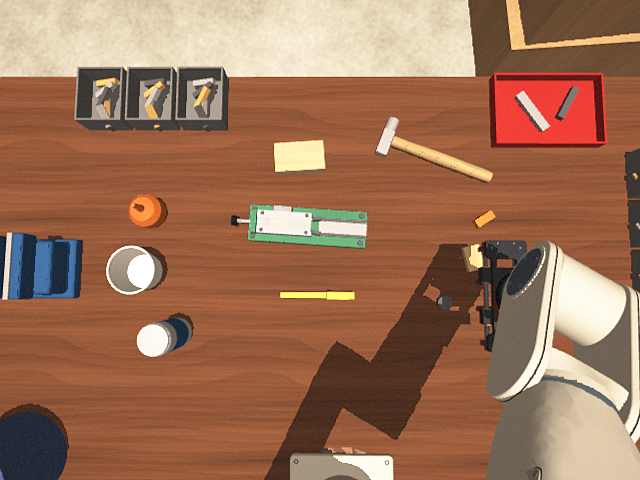

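The blank shows through the cover directly against the red stop, in the crop at (102..172, 95). The stick lies flat on the bench at (281..355, 295), and the bystanders have not moved. I hand in.

```bash
python3 -c "
from station import workorder
print(workorder.sign_off())"
```

```text
the job is handed in; nothing more can be done
None
```

The job is handed in at about 36 s of the 72 s allowed: the blank is home against the stop, pressed with roughly 10.5 N (wrist force less pad drag), and the stick is back on the bench clear of the jig with the other things where they were.

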